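# Set the warming plate up for lunch

### The job

Breakfast is over and the warming plate is off: press its red boost key so that it heats up while you load it, stand the empty open pails from the plate (one or two) on the transport tray, and stand every lidded pail from the tray upright with its whole base on the dark plate. Only when all the lidded pails are on the plate, and with boost still down until then, press the green hold key so that the red one pops up. Also slide the yellow hold-time card flat and straight under the sprung clip on the control strip, its end at least 20 mm past the lip so that the clip holds it down, and leave everything else on the counter and the tray where it is.

Things in the scene. Friction and masses are not known exactly. Their poses are not given: they have to be found in the camera images.
- warmer: fixed countertop warming plate, steel housing 325 mm deep (its x, the front with the controls faces -x) x 275 mm wide (its y), housing top 45 mm above the counter. Origin: centre of the underside, on the counter. Its control strip is the front 85 mm: the card clip on the strip's right half (-y), three keys in a row on its left half (+y).
- plate (a point): centre of the upper face of the dark heated plate, 235 mm (warmer x) x 260 mm (warmer y), 48 mm above the counter, flat, without rim; axes as the warmer's. Two rows of two pails fit on it.
- key_boost (a joint): red boost key, at the left end (+y) of the row: 0 = up, 0.009 m = latched down, 0.012 = bottom stop
- key_hold (a joint): green hold key, in the middle of the row: same values
- key_off (a joint): grey off key, on the right of the row next to the clip: same values. It is latched down at the start
- key_boost_top (a point): middle of the red key's upper face, moves with the key. Each key is a cap 46 mm (warmer x) x 34 mm (warmer y), 42 mm from the next; its face is 21 mm above the strip when up, 12 mm when latched. Interlocked: a key pushed straight down 10 mm or more (about 1 N, up to 2 N; 12 mm is a hard stop) latches, and on its way down releases the key that was down, which springs up; let go before 9 mm it springs back
- key_hold_top (a point): middle of the green key's upper face, moves with the key
- key_off_top (a point): middle of the grey key's upper face, moves with the key
- clip (a joint): sprung steel card clip, an arm 36 mm wide hinged 46 mm further in (+y) than its lip: 0 = shut, lip 1 mm above the strip; grows in rad as the lip lifts (about 0.17 with the card under it, up to 0.7); about 2.5 N at the lip press it down. A card slid along the strip in the +y direction lifts the lip by itself; its end can go about 40 mm past the lip
- clip_mouth (a point): point on the strip's surface right under the clip's lip, 45 mm above the counter; axes as the warmer's. The strip goes on flat for 79 mm outside the lip (-y), where it ends, and 42 mm to either side in x. From the lip the clip's mouth flares outward and up, ending 24 mm outside the lip with its underside 13 mm above the strip
- card: yellow hold-time card with a white and red face, in a rigid plastic frame 90 mm (its x) x 50 mm (its y) x 8 mm, 40 g, lying flat on the counter between warmer and tray. Origin: centre of the underside. The two ends are alike.
- tray: fixed aluminium transport tray on the right, 265 mm (its x) x 350 mm (its y), wall 4 mm thick and 12 mm high, floor 4 mm thick. Origin: centre of the underside. Pails stand on it in two rows (57 mm to either side of the middle in x) of three places (at -115, 0 and 115 mm in y), at least one of which is free at the start.
- empty_1: empty open steel pail (no lid, rim 70 mm up, one sees its floor), standing on the dark plate at the start, or absent (1 or 2 are there). Same size and handle as the lidded pails: 84 mm across, grip bar 46 mm long (its y), 16 mm thick (its x), 14 mm high, middle 112 mm above the underside; 0.18 kg. Origin: centre of the underside, z up.
- empty_2: empty open steel pail (no lid, rim 70 mm up, one sees its floor), standing on the dark plate at the start, or absent (1 or 2 are there). Same size and handle as the lidded pails: 84 mm across, grip bar 46 mm long (its y), 16 mm thick (its x), 14 mm high, middle 112 mm above the underside; 0.18 kg. Origin: centre of the underside, z up.
- pail_1: full steel pail with blue lid, on the tray at the start, or absent (2 to 4 are there): 84 mm across, lid top 78 mm up, 0.25 to 0.5 kg. A fixed handle arches over it in its y-z plane; on top, straight above the centre, is a black grip bar: 46 mm long (pail y), 16 mm thick (pail x), 14 mm high, its middle 112 mm above the underside. Origin: centre of the underside, z up.
- pail_2: full steel pail with orange lid, on the tray at the start, or absent (2 to 4 are there): 84 mm across, lid top 78 mm up, 0.25 to 0.5 kg. A fixed handle arches over it in its y-z plane; on top, straight above the centre, is a black grip bar: 46 mm long (pail y), 16 mm thick (pail x), 14 mm high, its middle 112 mm above the underside. Origin: centre of the underside, z up.
- pail_3: full steel pail with green lid, on the tray at the start, or absent (2 to 4 are there): 84 mm across, lid top 78 mm up, 0.25 to 0.5 kg. A fixed handle arches over it in its y-z plane; on top, straight above the centre, is a black grip bar: 46 mm long (pail y), 16 mm thick (pail x), 14 mm high, its middle 112 mm above the underside. Origin: centre of the underside, z up.
- pail_4: full steel pail with yellow lid, on the tray at the start, or absent (2 to 4 are there): 84 mm across, lid top 78 mm up, 0.25 to 0.5 kg. A fixed handle arches over it in its y-z plane; on top, straight above the centre, is a black grip bar: 46 mm long (pail y), 16 mm thick (pail x), 14 mm high, its middle 112 mm above the underside. Origin: centre of the underside, z up.
- spice_jar: a bystander: glass spice jar with a red cap, 58 mm across, 95 mm tall, standing on the tray among the pails; origin at the centre of its underside
- white_tub: a bystander: open white tub, 176 x 108 x 65 mm, at the left side; origin at the centre of its underside
- mug: a bystander: white mug, 80 mm across, 90 mm tall, at the right side; origin at the centre of its underside

How it is judged:
By the outcome, as a careful person would: the job done as asked, in the order asked, and still so for the second after the job is handed in, with the robot touching nothing.
Of pail_1, pail_2, pail_3, pail_4 only 2 to 4 are there at a start; the rules pass over those that are not, and their reading is None.
Of empty_1, empty_2 only 1 to 2 are there at a start; the rules pass over those that are not, and their reading is None.
At some moment in a run one of pail_1, pail_2, pail_3, pail_4 may be knocked a few centimetres aside while the robot is not near it.
Once in a run the grip may slacken for a moment while it holds something.
It also fails if it takes over 210 s, if anything falls off the work surface, if the arm or the gripper's body presses on something with over 40 N, if the wrist force passes 120 N, or if a joint passes its speed limit or range.

### The arm

A 6-joint arm with a two-finger parallel gripper is mounted at the origin on the work surface. World frame = base frame: x ahead of the robot, y to its left, z up, the work surface at z = 0. Lengths are in m, angles in rad, forces in N, time in s.
With the tool pointing down it reaches from about 0.2 to 0.875 m from the base axis. Payload 3.4 kg.
Tool frame: the origin (TCP) lies between the finger pads; the fingertips stand 25 mm ahead of it and the grasp point (between the pads) lies 6 mm ahead of it (r.nose_length is the z of the fingertips in the tool frame, in m); z points along the fingers, x is the direction in which the jaws open and shut, and the axes are right-handed (so a half turn about z gives the same grasp; the last joint's range is limited). The gripper opens to 94 mm and grips with 3 to 60 N. Pads are 16 mm wide; open, the fingers measure 119 mm over their backs; the gripper's body (75 mm by 177 mm) begins 78 mm behind the grasp point.
Start: joints at [-1.306, 0.276, 1.505, -0, 1.361, -0.121], TCP at [0.216, -0.533, 0.23] pointing down, gripper open.
Joint ranges: [-2.89, 2.89], [-0.75, 2.08], [0.22, 2.7], [-1.18, 4.32], [0.11, 2.71], [-2.7, 2.7]. Speed limits (rad/s): [2.57, 2.57, 3.14, 3.14, 3.14, 3.14].

### API

Orientations are given as a unit quaternion [w, x, y, z].
In Python, from plant import r, gripper_to, inverse_kinematics, vision, models, telemetry gives the robot as it stands. Calls block until the motion is done:
- r.move_to(position, orientation): joint-space move of the TCP to a pose.
- r.move_l(position, rot=None, vel=0.15, guard=None): straight line of the TCP; rot=None keeps the orientation; vel is the mean speed in m/s. With guard (N) it stops when the force on the tool has changed by that much, and returns True; else False.
- r.movej(angles): joint-space move.
- gripper_to(opening, f_grip=None): finger opening in m; f_grip is the grip in N (None keeps the last); returns when the fingers have stopped.
- r.hold(seconds).
- inverse_kinematics(position, orientation): joint angles nearest the present ones, or None.
- vision.snapshot(name): name is "side" or "top"; returns the picture (420x560x3 uint8, red, green, blue); there is no depth.
- vision.get_calibration(name): a dict with "fx", "fy", "cx", "cy" (pixels), "position" and "orientation" of the camera in the world. Camera axes: x right, y down, z forward; pixel columns grow to the right and rows downward; lengths in m; the calibration is good to about 2 mm. A picture is of the moment at which its call begins. get_calibration takes no time and is no camera call.
A pose or a line that the arm cannot do raises r.PlanningError and nothing moves.
- r.sign_off(): hands the job in, once; it reports no verdict.
Trained networks look in the newest picture that a camera, given by its name, has taken for a name from the list of things; names that differ only in an ending like _2 or _b are one class to them, and where a whole thing is asked for, a point or a joint stands for the part that bears it (a point fixed in the world has none). Each returns a list of dicts, best first, with "score" (0 to 1); they miss things now and then, are a little off and sometimes report something else, mostly with a low value. They report only what shows in the picture. A call takes as long as a camera call.
- models.boxes_of(thing, camera): "at" ([x, y, z] in m, in world coordinates, good to about 4 mm: the middle of the surface that is visible of it).
- models.regions_of(thing, camera): "pixels" (420x560 bool, what is visible of it).
- models.mark_of(thing, camera): "at" ([x, y, z] in m, in world coordinates, good to about 4 mm: a listed point, or the origin of a listed thing).
Readings, each from a call of its own:
- telemetry.current_t(): time.
- telemetry.current_joints(): joint angles.
- telemetry.current_dq(): joint speeds.
- telemetry.current_joint_efforts(): joint torques, N m.
- telemetry.current_ee_pos(): TCP position.
- telemetry.current_tool_rot(): TCP orientation.
- telemetry.current_wrist_force(): force on the tool from outside, world axes, zero at the start.
- telemetry.current_torque(): the same for the moment, N m.
- telemetry.current_opening(): finger opening in m.
Only numpy, scipy, OpenCV 4.12 (cv2) and the standard library are available. Lean on these libraries where they do the work, as an engineer would, in place of code of your own. Each camera call takes 0.05 s, during which the arm holds its last target. There are 200 camera calls.

## Working session

There is one attempt and no reset: what is moved stays moved. The work goes in short steps, each a Python script; the robot and the scene stay as the last script left them, time stands still between calls to the robot, and variables do not carry over. Pictures are saved under pics/ and viewed, about 12 in all and at most 16, crops included, and the job is handed in when it is done.

```bash
ls; mkdir -p pics; cat > h.py <<'E'
import numpy as np, cv2
from plant import r, gripper_to, inverse_kinematics, vision, models, telemetry as T
from scipy.spatial.transform import Rotation as R
def snap(cam,name=None):
    im=vision.snapshot(cam)
    if name: cv2.imwrite(f'pics/{name}.png',im[:,:,::-1])
    return im
E
python3 - <<'E'
from h import *
a=snap('top','t0');b=snap('side','s0')
for c in('top','side'):
    print(c,vision.get_calibration(c))
for n in ['warmer','plate','key_boost_top','key_hold_top','key_off_top','clip_mouth','card','tray','empty_1','pail_1','pail_2','pail_3','pail_4','spice_jar','white_tub','mug']:
    for c in('top','side'):
        print(n,c,[(round(d['score'],2),np.round(d['at'],3).tolist()) for d in models.mark_of(n,c)][:4])
print(T.current_t(),T.current_tool_rot())
E
```

```text
pics
top {'fx': 421.52755622673317, 'fy': 421.52755622673317, 'cx': 282.78910416832935, 'cy': 210.91167532725922, 'position': array([0.29228264, 0.02669217, 1.62015017]), 'orientation': array([ 0.04610071, -0.69808089,  0.71203484, -0.05970073])}
side {'fx': 451.80015897904985, 'fy': 451.80015897904985, 'cx': 277.67036031333504, 'cy': 213.11571448633512, 'position': array([0.12825329, 0.9977858 , 1.08243492]), 'orientation': array([ 0.07670838, -0.16335233,  0.90572999, -0.38351665])}
warmer top [(0.78, [0.543, 0.204, -0.001])]
warmer side [(0.74, [0.587, 0.221, 0.049]), (0.59, [0.546, 0.204, 0.002])]
plate top [(0.64, [0.583, 0.222, 0.046])]
plate side [(0.87, [0.586, 0.224, 0.05])]
key_boost_top top []
key_boost_top side [(0.62, [0.386, 0.247, 0.064])]
key_hold_top top [(0.5, [0.406, 0.209, 0.068])]
key_hold_top side [(0.57, [0.403, 0.206, 0.069]), (0.24, [0.502, -0.282, -0.002])]
key_off_top top [(0.67, [0.422, 0.172, 0.06])]
key_off_top side [(0.47, [0.583, 0.221, 0.05]), (0.41, [0.422, 0.168, 0.055])]
clip_mouth top [(0.71, [0.463, 0.095, 0.045])]
clip_mouth side [(0.84, [0.459,
[... 1035 characters left out ...]
5, 0.006]), (0.65, [0.607, -0.209, 0.002])]
pail_3 side [(0.97, [0.507, -0.15, 0.003]), (0.7, [0.604, -0.209, 0.002]), (0.28, [0.424, 0.17, 0.054])]
pail_4 top [(0.81, [0.506, -0.417, 0.006]), (0.74, [0.547, 0.202, 0.002]), (0.69, [0.509, -0.145, 0.006]), (0.65, [0.607, -0.209, 0.002])]
pail_4 side [(0.97, [0.507, -0.15, 0.003]), (0.7, [0.604, -0.209, 0.002]), (0.28, [0.424, 0.17, 0.054])]
spice_jar top [(0.8, [0.448, -0.253, 0.004])]
spice_jar side [(0.94, [0.45, -0.254, 0.006])]
white_tub top [(0.63, [0.407, 0.543, -0.002])]
white_tub side [(0.79, [0.406, 0.542, 0.0])]
mug top []
mug side [(0.8, [0.409, -0.566, -0.001])]
1.7 [ 4.46506057e-05  8.29562779e-01 -5.58413460e-01  4.09496318e-05]
```

View pics/t0.png

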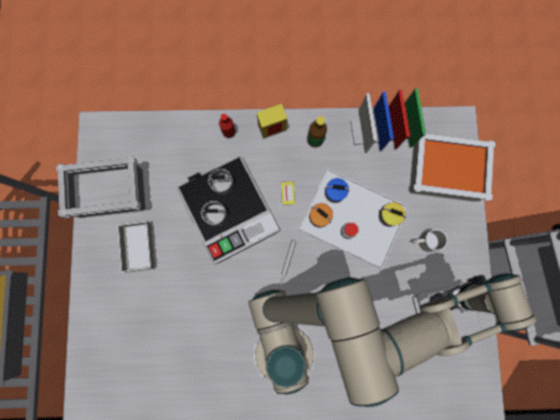

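View pics/s0.png

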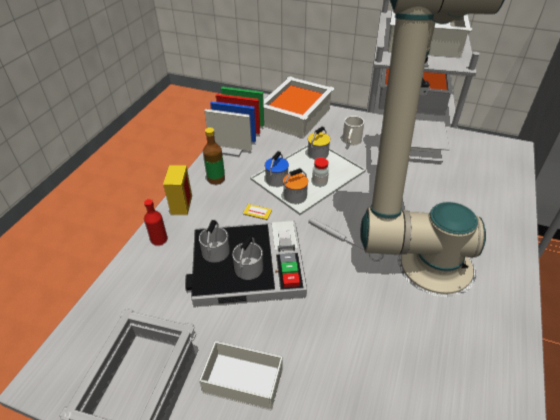

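Top view: warmer around (230,210) rotated with two empties at (219,181) and (213,213). The tray holds blue (337,189), orange (320,214) and yellow (393,212) pails plus the jar (350,230). The card is at (288,193), and there is no green pail. Next I get yaws and handle directions.

```bash
cat >> h.py <<'E'
def cal(c):
    k=vision.get_calibration(c);q=k['orientation'];M=R.from_quat([q[1],q[2],q[3],q[0]]).as_matrix()
    return k,M
def back(c,px,z):
    k,M=cal(c);px=np.atleast_2d(px).astype(float)
    d=np.c_[(px[:,0]-k['cx'])/k['fx'],(px[:,1]-k['cy'])/k['fy'],np.ones(len(px))]@M.T
    p=np.array(k['position']);return (p+d*((z-p[2])/d[:,2:3]))[:,:2]
def proj(c,P):
    k,M=cal(c);v=(np.atleast_2d(P)-k['position'])@M
    return np.c_[v[:,0]/v[:,2]*k['fx']+k['cx'],v[:,1]/v[:,2]*k['fy']+k['cy']]
def rect(mask,c,z):
    ys,xs=np.nonzero(mask);h=cv2.convexHull(np.c_[xs,ys].astype(np.int32))[:,0]
    return cv2.minAreaRect((back(c,h,z)*1000).astype(np.float32))
def patch(im,c,ctr,z,half=.06,n=240):
    "orthorectified patch at height z: image right = -y world, up = +x"
    g=np.linspace(half,-half,n);X,Y=np.meshgrid(g,g,indexing='ij')
    P=np.c_[ctr[0]+X.ravel(),ctr[1]+Y.ravel(),np.full(X.size,z)]
    m=proj(c,P).astype(np.float32).reshape(n,n,2)
    return cv2.remap(im,m[...,0],m[...,1],cv2.INTER_CUBIC)
E
python3 - <<'E'
from h import *
a=snap('top');b=snap('side');im={'top':a,'side':b}
for n,z in [('plate',.048),('warmer',.045),('tray',.012),('card',.008)]:
    for c in im:
        for d in models.regions_of(n,c)[:2]: print(n,c,round(d['score'],2),rect(d['pixels'],c,z))
things=[('e1',.521,.244,.16),('e2',.633,.223,.16),('blue',.606,-.209,.116),('orange',.508,-.148,.116),('yellow',.506,-.417,.116)]
rows=[np.hstack([cv2.resize(patch(im[c],c,(x,y),z),(160,160)) for _,x,y,z in things]) for c in im]
W=np.hstack([cv2.resize(patch(im[c],c,(.46,.1),.045,.1),(400,280)) for c in im])
cv2.imwrite('pics/p1.png',np.vstack(rows+[W])[:,:,::-1])
E
```

```text
plate top 0.86 ((548.7752685546875, 204.62051391601562), (340.50555419921875, 278.97515869140625), 26.00847625732422)
plate side 0.95 ((544.8535766601562, 224.47872924804688), (343.04010009765625, 301.0362854003906), 26.274139404296875)
warmer top 0.7 ((549.9347534179688, 206.48919677734375), (346.2641296386719, 274.5341796875), 26.236265182495117)
warmer side 0.82 ((547.9616088867188, 221.4259033203125), (346.1120910644531, 306.1775817871094), 26.346765518188477)
tray top 0.77 ((505.64556884765625, -279.97894287109375), (354.54034423828125, 269.0908203125), 63.61769104003906)
tray side 0.94 ((503.9835205078125, -270.4185791015625), (363.4971008300781, 273.3862609863281), 63.13212966918945)
tray side 0.44 ((630.640625, -265.727783203125), (92.3781509399414, 214.04173278808594), 19.86440086364746)
card top 0.66 ((606.2389526367188, -27.588546752929688), (93.11992645263672, 52.86899185180664), 5.060504913330078)
card side 0.55 ((420.36846923828125, 172.158447265625), (48.81803894042969, 42.899234771728516), 20.157527923583984)
```

View pics/p1.png

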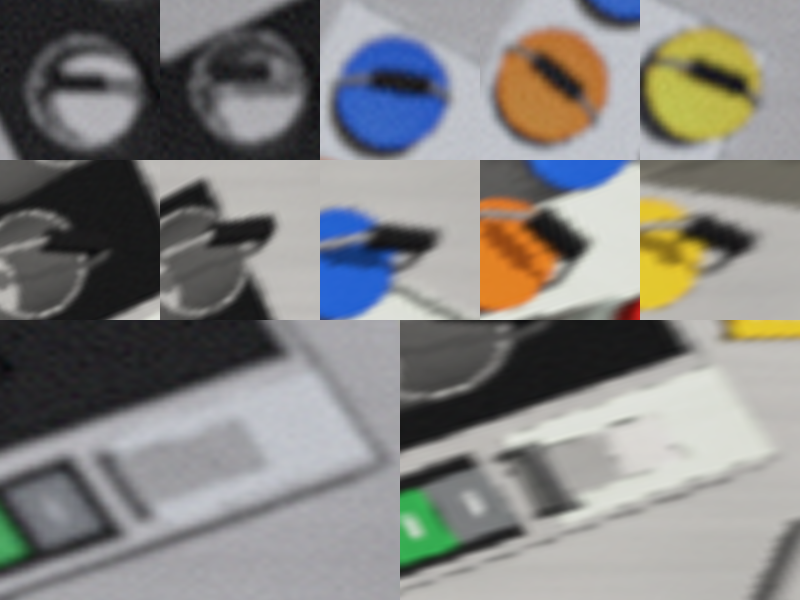

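Orange bar runs about 40° clockwise from image-right, yellow about 19°, blue about 6°; the empties' bars are unclear against the dark plate. I'll press boost now and take enhanced patches of the empties.

```bash
cat >> h.py <<'E'
WY=np.radians(26.);WX=np.array([np.cos(WY),np.sin(WY)]);WYv=np.array([-np.sin(WY),np.cos(WY)])
PLATE=np.array([.584,.223]);TRAY=np.array([.503,-.281]);TY=np.radians(-26.4)
def plate_xy(a,b): return PLATE+a*WX+b*WYv
def tray_xy(a,b): return TRAY+R.from_euler('z',TY).as_matrix()[:2,:2]@[a,b]
def quat(a):
    x=np.array([np.cos(a),np.sin(a),0]);z=np.array([0,0,-1.]);q=R.from_matrix(np.c_[x,np.cross(z,x),z]).as_quat()
    return np.r_[q[3],q[:3]]
def best(p,a):
    "of the two equivalent grasps, the one with the wrist nearer mid-range"
    o=[(abs(j[5]),quat(b)) for b in (a,a+np.pi) for j in [inverse_kinematics(p,quat(b))] if j is not None]
    return min(o,key=lambda t:t[0])[1]
def go(xy,z,a=None,vel=.25,guard=None):
    return r.move_l([xy[0],xy[1],z],vel=vel,guard=guard)
def hop(xy,z,a): 
    p=[xy[0],xy[1],z];r.move_to(p,best(p,a))
def st(tag=''):
    print(tag,'t',round(T.current_t(),1),'p',np.round(T.current_ee_pos(),4),'op',round(T.current_opening(),4),'F',np.round(T.current_wrist_force(),1))
def press(xy):
    hop(xy,.16,WY+np.pi/2);go(xy,.100)
    g=r.move_l([xy[0],xy[1],.045+.025+.004],vel=.03,guard=8);st('pressed %s'%g)
    go(xy,.16)
E
python3 - <<'E'
from h import *
p=T.current_ee_pos();go(p[:2],.32);gripper_to(0.0)
hop([.39,.15],.30,WY+np.pi/2)
press(np.array([.386,.246]))
hop([.39,.15],.34,WY+np.pi/2)
r.movej([-.6]+list(T.current_joints()[1:]))
a=snap('top');b=snap('side');im={'top':a,'side':b}
for n in['key_boost_top','key_hold_top','key_off_top']:
    print(n,[np.round(d['at'],3).tolist()+[round(d['score'],2)] for d in models.mark_of(n,'side')[:2]],[np.round(d['at'],3).tolist() for d in models.mark_of(n,'top')[:2]])
f=lambda q:(255*(q/255.)**.5).astype(np.uint8)
row=[np.hstack([cv2.resize(f(patch(im[c],c,e,.16,.05)),(290,290)) for e in[(.521,.244),(.633,.223)]]) for c in im]
k=[cv2.resize(patch(im[c],c,(.405,.21),.06,.08),(210,290)) for c in im]
cv2.imwrite('pics/p2.png',np.hstack([np.vstack(row),np.vstack(k)])[:,:,::-1]);st()
E
```

```text
pressed True t 8.4 p [0.3864 0.2462 0.079 ] op 0.0007 F [-1.1 -0.3  8.9]
key_boost_top [[0.388, 0.245, 0.059, 0.68]] [[0.385, 0.247, 0.057], [0.638, 0.224, 0.046]]
key_hold_top [[0.403, 0.207, 0.064, 0.68]] [[0.412, 0.21, 0.064], [0.604, -0.21, 0.003]]
key_off_top [[0.423, 0.17, 0.063, 0.75]] [[0.426, 0.174, 0.065]]
 t 11.4 p [ 0.379  -0.1744  0.338 ] op 0.0004 F [-0.5  0.3  0.5]
```

View pics/p2.png

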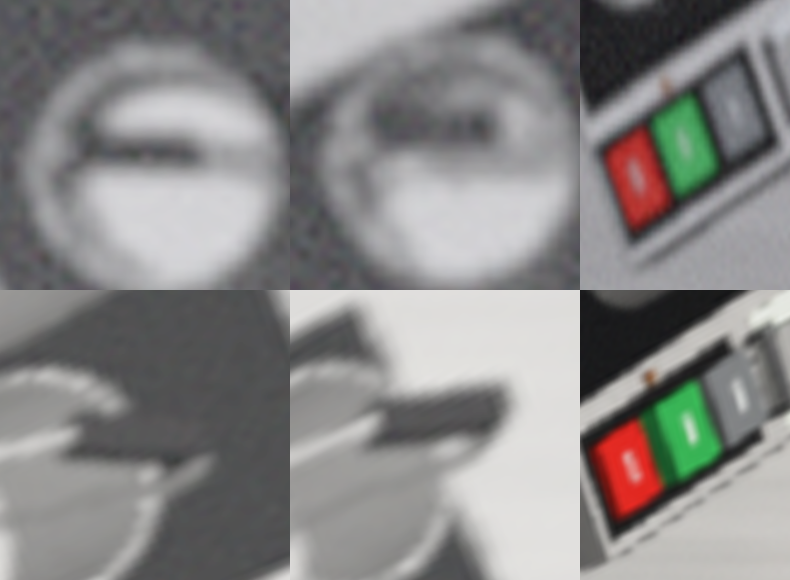

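Boost is latched: red low, grey popped up, and tip contact at 12 mm travel. Bars of the empties are nearly along world y: e1 about (0.519,0.247), e2 about (0.639,0.222). Now I move the empties.

```bash
cat >> h.py <<'E'
def pick(xy,a,base,f=50):
    gripper_to(.055);hop(xy,base+.19,a);
    if go(xy,base+.118,vel=.12,guard=12): st('CONTACT in pick')
    gripper_to(0,f);st('gripped');go(xy,.34,vel=.25);st('lifted')
    return .012<T.current_opening()<.025
def place(xy,a,base):
    hop(xy,.34,a);st('over')
    if not .012<T.current_opening()<.025: return False
    go(xy,base+.128,vel=.2)
    g=go(xy,base+.114,vel=.03,guard=4);st('down %s'%g)
    gripper_to(.055);p=T.current_ee_pos();go(xy,base+.19,vel=.2);return True
def marks(n,c='side',k=4,s=.3): return [(round(d['score'],2),np.round(d['at'],3).tolist()) for d in models.mark_of(n,c) if d['score']>s][:k]
E
python3 - <<'E'
from h import *
d=np.radians
ok=pick((.520,.246),d(-1),.048)
if ok: print(place(tray_xy(-.057,-.115),d(-20),.004))
go(T.current_ee_pos()[:2],.34)
snap('top');snap('side')
for n in('empty_1','pail_1','key_boost_top'):
    for c in('side','top'):print(n,c,marks(n,c))
E
```

```text
gripped t 15.4 p [0.5198 0.246  0.166 ] op 0.0153 F [-0.2  0.1  0.4]
lifted t 16.3 p [0.5194 0.2457 0.3384] op 0.0155 F [ 0.  -0.7 -2.5]
over t 18.5 p [ 0.4014 -0.358   0.34  ] op 0.0154 F [-0.  -0.1 -1.5]
down True t 20.1 p [ 0.4002 -0.359   0.1215] op 0.0158 F [-1.3  0.4  3.1]
True
empty_1 side [(0.77, [0.631, 0.226, 0.047]), (0.71, [0.401, -0.36, 0.002]), (0.64, [0.405, 0.208, 0.067])]
empty_1 top [(0.79, [0.402, -0.363, 0.009]), (0.61, [0.636, 0.224, 0.048]), (0.38, [0.421, 0.172, 0.065])]
pail_1 side [(0.62, [0.606, -0.211, 0.004]), (0.58, [0.507, -0.153, 0.004]), (0.57, [0.51, -0.417, 0.002])]
pail_1 top [(0.96, [0.605, -0.208, 0.004]), (0.93, [0.506, -0.146, 0.004]), (0.7, [0.509, -0.415, 0.007])]
key_boost_top side [(0.66, [0.387, 0.244, 0.062])]
key_boost_top top [(0.57, [0.387, 0.245, 0.058])]
```

```bash
python3 - <<'E'
from h import *
d=np.radians
ok=pick((.638,.223),d(2),.048)
if ok: print(place(tray_xy(.057,0),d(-20),.004))
go(T.current_ee_pos()[:2],.34)
r.movej([-1.2]+list(T.current_joints()[1:]))
im={c:snap(c) for c in('top','side')}
for n in('empty_1','pail_1','card','clip_mouth','spice_jar'):
    for c in im:print(n,c,marks(n,c))
for dd in models.regions_of('card','top')[:1]: print(rect(dd['pixels'],'top',.008))
for c in im:
    m=[dd for dd in models.regions_of('card',c) if dd['score']>.4]
    for dd in m[:2]: print(c,dd['score'],rect(dd['pixels'],c,.008))
P=[cv2.resize(patch(im[c],c,(.605,-.028),.008,.07),(300,300)) for c in im]
Q=[cv2.resize(patch(im[c],c,(.46,.095),.045,.08),(300,300)) for c in im]
cv2.imwrite('pics/p3.png',np.vstack([np.hstack(P),np.hstack(Q)])[:,:,::-1]);st()
E
```

```text
gripped t 26.4 p [0.6379 0.2231 0.1661] op 0.0152 F [-0.   0.8  0.6]
lifted t 27.3 p [0.6374 0.2228 0.3382] op 0.0155 F [ 0.1 -0.3 -1.4]
over t 29.2 p [ 0.5547 -0.3053  0.34  ] op 0.0154 F [-0.   0.1 -2.6]
down True t 30.8 p [ 0.5543 -0.3066  0.1216] op 0.0157 F [0.2 0.3 2.4]
True
empty_1 top [(0.73, [0.554, -0.302, 0.005]), (0.64, [0.404, -0.365, 0.003])]
empty_1 side [(0.68, [0.548, -0.308, 0.001]), (0.59, [0.403, -0.361, 0.004])]
pail_1 top [(0.8, [0.506, -0.416, 0.006]), (0.61, [0.61, -0.209, 0.003]), (0.58, [0.51, -0.145, 0.01])]
pail_1 side [(0.85, [0.603, -0.21, 0.007]), (0.85, [0.508, -0.149, 0.005]), (0.77, [0.51, -0.419, 0.001]), (0.61, [0.547, 0.202, 0.003])]
card top [(0.77, [0.605, -0.03, -0.0])]
card side [(0.64, [0.605, -0.026, 0.001])]
clip_mouth top [(0.78, [0.462, 0.096, 0.048])]
clip_mouth side []
spice_jar top [(0.71, [0.447, -0.253, 0.004])]
spice_jar side [(0.76, [0.452, -0.253, 0.007])]
((607.6351928710938, -26.90306282043457), (50.69964599609375, 91.3287353515625), 88.82622528076172)
top 0.78 ((607.6351928710938, -26.90306282043457), (50.69964599609375, 91.3287353515625), 88.82622528076172)
top 0.6 ((520.6588745117188, -152.70367431640625), (89.50859832763672, 86.03643798828125), 88.90862274169922)
side 0.68 ((605.8859252929688, -20.256481170654297), (95.87425994873047, 59.63841247558594), 0.14920178055763245)
side 0.51 ((502.15869140625, -273.7685241699219), (363.75311279296875, 283.01348876953125), 62.21426773071289)
 t 35.0 p [ 0.2922 -0.5604  0.3375] op 0.0549 F [ 0.3 -0.  -0.2]
```

View pics/p3.png

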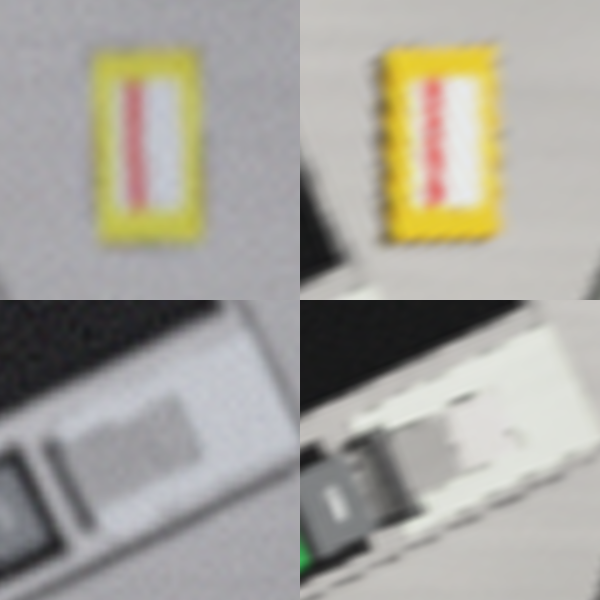

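The card patch gives centre (0.607,-0.028) and yaw about 1°. Clip arm line gives yaw 25.9° and lip at about (0.461,0.0955), matching the network. Both empties stand on the tray. Next is the card.

```bash
cat >> h.py <<'E'
MOUTH=np.array([.4615,.0955])
E
python3 - <<'E'
from h import *
pre=MOUTH-.114*WYv; src=np.array([.6265,-.0275])
c=[]
for a in(WY,WY+np.pi):
    j=inverse_kinematics([*src,.1],quat(a+np.radians(65)));k=inverse_kinematics([*pre,.1],quat(a))
    if j is not None and k is not None:c.append((max(abs(j[5]),abs(k[5])),a))
print(c);a=min(c)[1]
gripper_to(.075);r.move_to([*src,.2],quat(a+np.radians(65)))
go(src,.05);print(go(src,.0262,vel=.03,guard=4));gripper_to(0,35);st('grip')
go(src,.15);st('lift')
r.move_to([*pre,.16],quat(a));st('pre')
if .045<T.current_opening()<.055:
    go(pre,.0725,vel=.1);st('low')
    im={c:snap(c) for c in('top','side')}
    P=[cv2.resize(patch(im[c],c,(.48,.04),.05,.1),(400,400)) for c in im]
    cv2.imwrite('pics/p4.png',np.hstack(P)[:,:,::-1])
E
```

```text
[(np.float64(1.7430108438840832), np.float64(0.4537856055185257)), (np.float64(2.5381019011209007), np.float64(3.595378259108319))]
False
grip t 40.0 p [ 0.6266 -0.0275  0.0263] op 0.0495 F [0.1 0.2 0.7]
lift t 40.6 p [ 0.6256 -0.0274  0.149 ] op 0.0498 F [-1.2  0.2 -0.8]
pre t 41.7 p [ 0.5113 -0.007   0.159 ] op 0.0495 F [ 0.3  1.  -0.6]
low t 42.7 p [ 0.5121 -0.007   0.073 ] op 0.0495 F [ 0.6  0.3 -0.3]
```

View pics/p4.png

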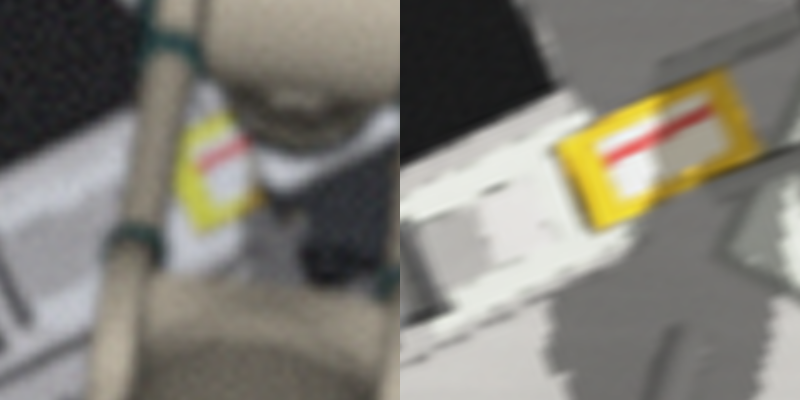

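The card is aligned: its leading edge (578,188) is 51 mm outside the lip and 2 mm off-centre, edge angle about 26°. Sliding in.

```bash
python3 - <<'E'
from h import *
p=T.current_ee_pos()[:2]
go(p,.0725,vel=.02)
q=p+.082*WYv
print('guard',r.move_l([*q,.0725],vel=.05,guard=15));st('in')
q=T.current_ee_pos()[:2]
print(go(q,.0710,vel=.02,guard=4));st('seat')
gripper_to(.058);go(q,.10,vel=.1);gripper_to(.075);go(q,.25)
j=T.current_joints();r.movej([-1.2]+list(j[1:]));st()
im={c:snap(c) for c in('top','side')}
for c in im: print(marks('card',c),marks('clip_mouth',c),marks('key_boost_top',c),marks('pail_1',c))
for d in models.regions_of('card','top')[:1]: print(rect(d['pixels'],'top',.053))
P=[cv2.resize(patch(im[c],c,(.47,.08),.053,.08),(400,400)) for c in im]
cv2.imwrite('pics/p5.png',np.hstack(P)[:,:,::-1])
E
```

```text
guard False
in t 44.9 p [0.4758 0.0668 0.0724] op 0.0493 F [-0.4  0.8 -2.9]
False
seat t 45.1 p [0.476  0.0667 0.0713] op 0.0496 F [-0.8  0.3  1. ]
 t 49.1 p [ 0.2373 -0.4167  0.2488] op 0.0749 F [-0.1  0.5 -0.6]
[(0.7, [0.404, -0.36, 0.005]), (0.58, [0.465, 0.081, 0.048])] [(0.74, [0.462, 0.098, 0.046]), (0.69, [0.426, 0.169, 0.068])] [(0.5, [0.388, 0.248, 0.056])] [(0.9, [0.508, -0.419, 0.003]), (0.89, [0.509, -0.148, 0.006])]
[(0.59, [0.467, 0.088, 0.043])] [(0.79, [0.46, 0.095, 0.042])] [(0.75, [0.388, 0.246, 0.059])] [(0.95, [0.507, -0.15, 0.006]), (0.84, [0.51, -0.421, 0.004]), (0.7, [0.616, -0.251, 0.004])]
```

View pics/p5.png

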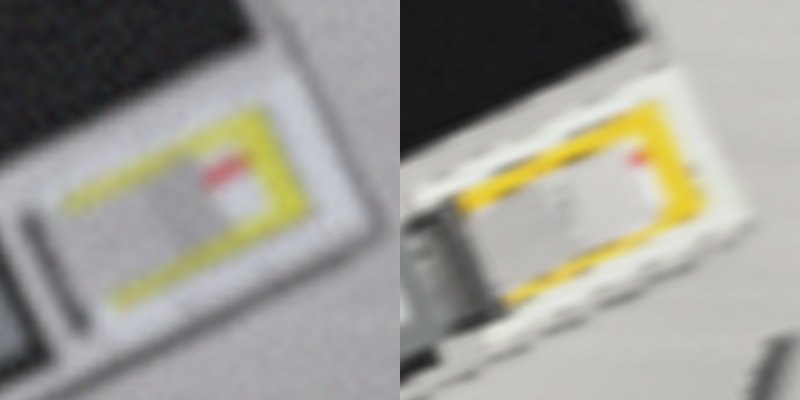

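The card lies straight with its inner end about 34 mm past the lip. Blue has been knocked to about (0.616,-0.251), so I re-look at it before gripping.

```bash
cat >> h.py <<'E'
def look(name,pts,z,half=.06,s=266):
    im={c:snap(c) for c in('top','side')}
    cv2.imwrite(f'pics/{name}.png',np.vstack([np.hstack([cv2.resize(patch(im[c],c,p,z,half),(s,s)) for p in pts]) for c in im])[:,:,::-1])
E
python3 - <<'E'
from h import *
look('p6',[(.616,-.251),(.508,-.149),(.508,-.418)],.116)
print(marks('empty_1','top'),marks('empty_1','side'),marks('pail_1','top'),marks('pail_1','side'))
E
```

```text
[(0.79, [0.552, -0.306, 0.004]), (0.6, [0.401, -0.362, 0.007])] [(0.75, [0.549, -0.31, 0.003]), (0.66, [0.404, -0.358, 0.003])] [(0.8, [0.507, -0.417, 0.006]), (0.76, [0.507, -0.146, 0.007]), (0.69, [0.616, -0.251, 0.002])] [(0.74, [0.51, -0.42, 0.001]), (0.55, [0.614, -0.25, 0.007]), (0.52, [0.424, 0.17, 0.06])]
```

View pics/p6.png

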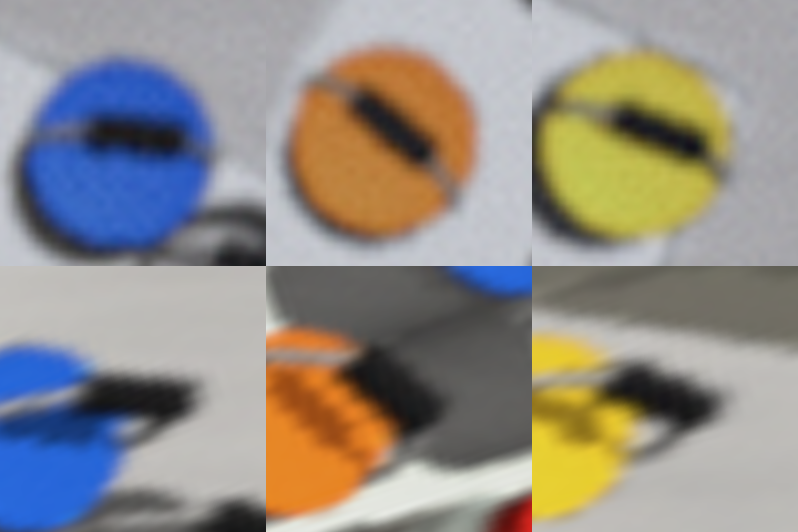

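Bars: blue (0.616,-0.2535) jaw -5°, orange (0.5115,-0.147) -39°, yellow (0.5095,-0.417) -21°; both views agree. Moving blue, then a check.

```bash
python3 - <<'E'
from h import *
d=np.radians
if pick((.616,-.2535),d(-5),.004,60): print(place(plate_xy(.057,-.062),d(15),.048))
go(T.current_ee_pos()[:2],.34)
snap('top');print(marks('pail_1','top'))
E
```

```text
gripped t 53.5 p [ 0.6154 -0.2534  0.1221] op 0.0158 F [-2.3 -0.5  1.6]
lifted t 54.5 p [ 0.6155 -0.2531  0.3378] op 0.0153 F [ 0.4 -0.6 -5.8]
over t 56.2 p [0.6628 0.1908 0.34  ] op 0.0155 F [ 0.3  0.4 -3.8]
down True t 57.5 p [0.6622 0.1921 0.1656] op 0.0158 F [ 0.5 -0.7  4.7]
True
[(0.95, [0.508, -0.414, 0.005]), (0.8, [0.508, -0.145, 0.008]), (0.65, [0.661, 0.195, 0.048])]
```

```bash
python3 - <<'E'
from h import *
d=np.radians
ok=pick((.5115,-.147),d(-39),.004,60) and place(plate_xy(.057,.062),d(-10),.048)
print(ok);go(T.current_ee_pos()[:2],.34)
snap('top');snap('side');m=marks('pail_1','top');print(m,marks('pail_1','side'))
if ok and any(np.hypot(x[1][0]-.508,x[1][1]+.417)<.01 for x in m):
    ok=pick((.5095,-.417),d(-21),.004,60) and place(plate_xy(-.057,-.062),d(10),.048);print(ok)
    go(T.current_ee_pos()[:2],.34)
    r.movej([-1.2]+list(T.current_joints()[1:]))
    snap('top','t7');snap('side','s7')
    for n in('pail_1','empty_1','key_boost_top','card','spice_jar'):print(n,marks(n,'top'),marks(n,'side'))
st()
E
```

```text
gripped t 62.6 p [ 0.5111 -0.1469  0.122 ] op 0.0156 F [-1.   0.5  0.8]
lifted t 63.7 p [ 0.5108 -0.1467  0.3383] op 0.0156 F [-0.1  0.2 -3.9]
over t 65.3 p [0.6084 0.3023 0.3401] op 0.0155 F [-0.6  0.3 -2.1]
down True t 66.7 p [0.6075 0.3041 0.1655] op 0.0154 F [-1.5 -0.1  3.7]
True
[(0.86, [0.607, 0.304, 0.049]), (0.86, [0.506, -0.416, 0.006]), (0.81, [0.658, 0.196, 0.049]), (0.53, [0.405, -0.364, 0.006])] [(0.81, [0.662, 0.192, 0.049]), (0.8, [0.605, 0.301, 0.05]), (0.74, [0.509, -0.423, 0.004]), (0.45, [0.586, 0.223, 0.048])]
gripped t 73.1 p [ 0.5092 -0.4169  0.122 ] op 0.0156 F [-1.5 -0.1  1.6]
lifted t 74.1 p [ 0.5091 -0.4165  0.3381] op 0.0155 F [-0.7 -0.  -2.9]
over t 76.1 p [0.5604 0.1413 0.3399] op 0.0154 F [ 0.8 -0.4 -3.1]
down True t 77.5 p [0.5595 0.142  0.1654] op 0.0155 F [-1.7 -0.6  2.3]
True
pail_1 [(0.78, [0.661, 0.196, 0.048]), (0.67, [0.407, 0.543, -0.001]), (0.64, [0.607, 0.305, 0.048]), (0.57, [0.56, 0.143, 0.049])] [(0.93, [0.606, 0.3, 0.05]), (0.71, [0.561, 0.141, 0.047]), (0.61, [0.662, 0.194, 0.048])]
empty_1 [(0.87, [0.555, -0.308, 0.005]), (0.74, [0.402, -0.364, 0.007])] [(0.97, [0.547, -0.31, 0.001]), (0.83, [0.401, -0.358, 0.004])]
key_boost_top [(0.64, [0.386, 0.247, 0.057]), (0.34, [0.541, 0.204, 0.002])] [(0.72, [0.386, 0.247, 0.058])]
card [(0.47, [0.462, 0.082, 0.046])] [(0.51, [0.467, 0.087, 0.043]), (0.5, [0.407, -0.566, -0.003])]
spice_jar [(0.7, [0.448, -0.253, 0.004]), (0.5, [0.504, -0.277, 0.002])] [(0.79, [0.449, -0.252, 0.005])]
 t 82.5 p [ 0.2721 -0.5084  0.3378] op 0.0549 F [ 0.8  0.6 -0.2]
```

View pics/s7.png

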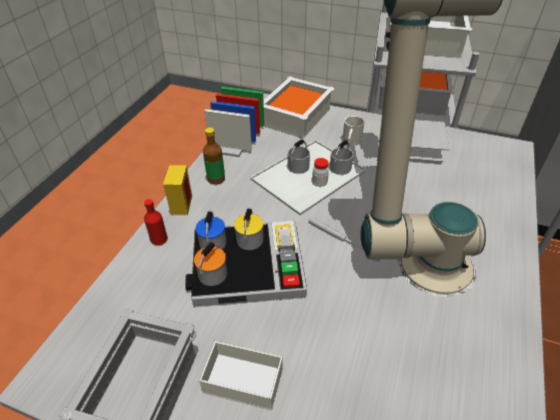

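```bash
python3 - <<'E'
from h import *
gripper_to(0)
hop([.36,.10],.34,WY+np.pi/2)
press(np.array([.4045,.2075]))
go(T.current_ee_pos()[:2],.34)
hop([.36,.10],.34,WY+np.pi/2)
r.movej([-1.2]+list(T.current_joints()[1:]))
im={c:snap(c) for c in('top','side')}
cv2.imwrite('pics/s8.png',im['side'][150:370,150:430,::-1].repeat(2,0).repeat(2,1))
for n in('pail_1','key_boost_top','key_hold_top','key_off_top'):print(n,marks(n,'top'),marks(n,'side'))
st()
E
```

```text
pressed True t 87.5 p [0.405  0.2077 0.079 ] op 0.0007 F [-1.1 -0.   9.3]
pail_1 [(0.81, [0.662, 0.198, 0.049]), (0.74, [0.607, 0.304, 0.051]), (0.72, [0.558, 0.14, 0.048])] [(0.96, [0.56, 0.137, 0.048]), (0.7, [0.606, 0.301, 0.052]), (0.69, [0.662, 0.196, 0.05])]
key_boost_top [(0.51, [0.388, 0.243, 0.069]), (0.5, [0.503, -0.277, 0.0])] [(0.6, [0.387, 0.247, 0.07])]
key_hold_top [(0.43, [0.412, 0.21, 0.057])] [(0.61, [0.407, 0.203, 0.056])]
key_off_top [(0.68, [0.422, 0.168, 0.071])] [(0.74, [0.422, 0.168, 0.061]), (0.43, [0.406, 0.209, 0.058])]
 t 91.6 p [ 0.1978 -0.3163  0.3389] op 0.0005 F [ 0.3 -0.   1. ]
```

View pics/s8.png

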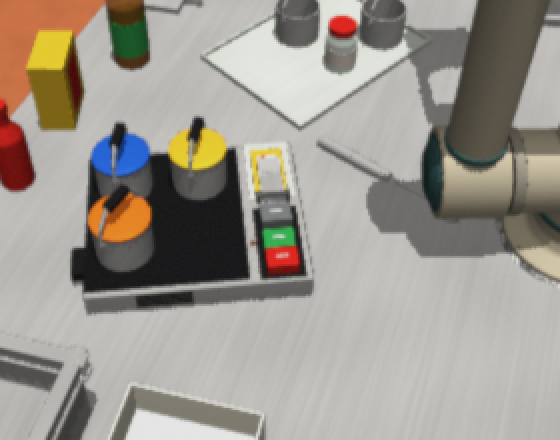

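Red is up and green is down. Three lidded pails stand on the plate at (120,165), (197,160) and (120,230), both empties are on the tray, and the card is under the clip at (270,172). Handing in.

```bash
python3 - <<'E'
from h import *
r.sign_off()
E
```

```text
the job is handed in; nothing more can be done
```

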